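# Push a resin-mounted specimen up out of its holder on the knock-out post

## Robot

A 7-joint arm with a two-finger parallel gripper is mounted at the origin on a cart in front of the work surface, level with it; the furniture and walls round the work are solid. World frame = base frame: x ahead of the robot, y to its left, z up, the work surface at z = 0. Lengths are in m, angles in rad, forces in N, time in s.
With the tool pointing down it reaches from about 0.4 to 0.85 m from the base axis. Payload 4.5 kg.
Tool frame: the origin (TCP) lies between the finger pads; the fingertips stand manip.finger_overhang ahead of it and the grasp point (between the pads) lies 5 mm behind it (manip.finger_overhang is the distance from the TCP to the fingertips, in m); z points along the fingers, y is the direction in which the jaws open and shut (so a half turn about z gives the same grasp; the last joint's range is limited). The gripper opens to 88 mm and grips with 3 to 60 N. Pads are 18 mm wide; open, the fingers measure 123 mm over their backs; the gripper's body (75 mm by 187 mm) begins 45 mm behind the grasp point.
Start: joints at [-1.25, 0.689, -0.195, 1.565, 0.157, 0.902, -0.215], TCP at [0.177, 0.599, 0.253] pointing down, gripper open.
Joint ranges: [-3.01, 3.01], [-0.46, 2.08], [-1.47, 1.51], [0.13, 2.56], [-1, 4.14], [0.04, 2.09], [-2.66, 2.66]. Speed limits (rad/s): [2.57, 2.57, 3.14, 3.14, 3.14, 3.14, 3.14].

## Interface

Orientations are given as a rotation vector (axis times angle).
In Python, from station import manip, get_image, finder gives the robot as it stands. The module is installed in compiled form; this text tells all that it offers.
- The arm moves only by the tool play_rows, never from a script. Its argument "deltas" is a list that holds one entry, the list of rows, each a list of 4 numbers: the shift along the tool's x, y, z in mm, then the turn about the tool's z in degrees. A call has 1 to 12 rows; each row shifts and turns the commanded pose from where the row before left it, along the tool's axes as they then stand; what a row does not reach is not made up. A row lasts 1/10 s, in which the tool goes at most 50 mm and 8.59 degrees, less where a joint would pass 70% of its speed; a pose out of reach is approached as far as the arm can. A call with a gripper value outside its range is refused whole. "gripper" is the opening, from 0 (shut) to 1 (fully open), set as the call begins (left out, the last holds). The fingers move at their own pace and stop on an object; the grip force is fixed at half the most. Time passes only in rows, so rows that do not move let the fingers close. It gives the time, the measured TCP pose, the force and the opening at its end, in the units of the state.
- manip.sense(): the state, without advancing time (a new reading comes with each control period).
- get_image(name): name is "scene" or "top" or "wrist"; returns a dict with "frame" (480x640x3 uint8, red, green, blue), "camera_matrix" (3x3 intrinsics, pixels), "eye" and "rotation" of the camera in the world; the wrist camera has in their place "mount" (4x4, takes a point from camera to tool coordinates, whose origin is the TCP and whose axes are the flange's). Camera axes: x right, y down, z forward; pixel columns grow to the right and rows downward; lengths in m; the calibration is good to about 2 mm. A picture is of the moment at which its call begins: read the wrist's pose just before it. There is no depth.
- manip.job_done(): hands the job in, once; it reports no verdict.
Trained networks look in the newest picture that a camera, given by its name, has taken for a name from the list of things; names that differ only in an ending like _2 or _b are one class to them, and where a whole thing is asked for, a point or a joint stands for the part that bears it (a point fixed in the world has none). Each returns a list of dicts, best first, with "score" (0 to 1); they miss things now and then, are a little off and sometimes report something else, mostly with a low value. They report only what shows in the picture. A call takes as long as a camera call. They do not tell look-alikes from the thing itself.
- finder.look_for(camera, name): "point" ([column, row] as shares, 0 to 1, of the picture: columns of its width, rows of its height, amid what is visible of it).
- finder.cut_out(camera, name): "mask" (480x640 bool, what is visible of it) and "point" ([column, row] as shares, 0 to 1, of the picture: columns of its width, rows of its height, amid what is visible of it).
The state is a dict: "time": time; "joint_pos": joint angles; "qvel": joint speeds; "joint_torque": joint torques, N m; "eef_pos": TCP position; "orientation": TCP orientation; "wrist_force": force on the tool from outside, world axes, zero at the start; "moment": the same for the moment, N m; "opening": finger opening in m.
Only numpy, scipy, OpenCV 4.12 (cv2) and the standard library are available. Lean on these libraries where they do the work, as an engineer would, in place of code of your own. Each camera call takes 0.05 s, during which the arm holds its last target.

## Task

One of the two metal holder blocks still has a round resin specimen sitting down in its recess. Set that block down flat over the slim upright knock-out post, so that the post comes up through the hole in the block's underside and pushes the specimen right up out of the recess, and leave it like that: block lying flat on the post's base plate, specimen lying level on top of the post. Leave the empty holder block where it is.

Things in the scene. Friction and masses are not known exactly. Their poses are not given: they have to be found in the camera images.
- holder: Aluminium block, 56 x 80 x 28 mm high, loose, 0.3 kg, flat on the bench, the one with the specimen in it. Origin: centre of its underside; x across the 56 mm width (grip there, on the long flat sides), y along the 80 mm, z up. In its middle a round recess, 43.5 mm wide, 20 mm deep from the top; through the 8 mm floor below it a 32 mm access hole. Which block lies further left varies.
- puck: The specimen: a round disc of pale cast resin with a dark cut bone showing in its top face, 42 mm in diameter, 18 mm thick, loose, about 0.05 kg. Origin: centre of its underside; z up along its axis. At the start it lies in the holder's recess on the 8 mm floor, its top 2 mm below the holder's top face, with 0.75 mm play all round, so that it cannot be gripped.
- spare_holder: A holder block of the same shape, size and weight, loose, flat on the bench, but empty: one sees the bench through it. Origin and axes as for holder. To be left where it is.
- slim_post_top (a point): Top centre of the slim post, 43 mm above the bench; z up. Steel cylinder, 20 mm in diameter, rising 31 mm from a dark base plate (100 x 100 x 12 mm, fixed). It clears the 32 mm hole by 6 mm all round, whatever the block's yaw; with the block down, the specimen is 3 mm above the block's top. The stand beside it, same plate and height, has a 40 mm post: too thick, not used. They may swap places.
Not all that is in view belongs to the job. What is shaped like the holder but orange is not meant.

How it is judged:
At the end, for the whole second after the job is handed in: The block lies flat (6 degrees, 3 mm) on the slim post's base plate, the post through its hole (centres within 10 mm); the specimen, out of the recess, lies level (10 degrees) on top of the post (centre within 12 mm, height within 3 mm); both at rest (horizontal distance between holder and slim_post_top below 0.01 m and z of holder in the frame of slim_post_top below -0.028 m and angle between holder's own z axis and vertical below 0.1 rad and horizontal distance between puck and slim_post_top below 0.012 m and z of puck in the frame of slim_post_top between -0.003 and 0.003 m and angle between puck's own z axis and vertical below 0.17 rad and linear speed of each of puck, holder below 0.02 m/s); the robot touches nothing.
It fails at once if the empty holder block is shifted by more than 30 mm (distance of spare_holder from where it was at the start of the episode above 0.03 m).
It also fails if it takes over 38 s, if anything falls off the work surface, if the arm or the gripper's body presses on something with over 40 N, if the wrist force passes 120 N, or if a joint passes its speed limit or range.

## Working session

There is one attempt and no reset: what is moved stays moved. The work goes in short steps, Python scripts to look and compute and a tool call to move; the robot and the scene stay as the last step left them, time stands still between calls to the robot, and variables do not carry over. Pictures are saved under pics/ and viewed, and the job is handed in when it is done.

Besides the shell and the picture viewer there is one more tool, called after "Request:" by a JSON object that holds its "method" and its "body". play_rows: Moves the arm, as the interface text tells. Its arguments: {"type":"object","properties":{"deltas":{"type":"array"},"gripper":{"type":"number"}},"required":["deltas"]}

```bash
mkdir -p pics; cat > h.py <<'E'
import numpy as np, cv2
from scipy.spatial.transform import Rotation as R
from station import manip, get_image, finder
def save(n,f): cv2.imwrite('pics/'+n+'.png', cv2.cvtColor(np.ascontiguousarray(f),cv2.COLOR_RGB2BGR))
def cam(im,s=None):
    K=np.array(im['camera_matrix'])
    if 'eye' in im: return K,np.array(im['eye']),np.array(im['rotation'])
    M=np.array(im['mount']); Rt=R.from_rotvec(s['orientation']).as_matrix()
    return K,np.array(s['eef_pos'])+Rt@M[:3,3],Rt@M[:3,:3]
def w(c,uv,z):
    K,e,Rm=c; d=Rm@np.linalg.solve(K,[uv[0],uv[1],1]); return e+d*(z-e[2])/d[2]
def pr(c,p):
    K,e,Rm=c; q=K@(Rm.T@(np.array(p)-e)); return q[:2]/q[2]
E
python3 - <<'E'
from h import *
s=manip.sense(); print(s['time'],s['eef_pos'],s['orientation'],s['opening'],manip.finger_overhang)
for n in ['scene','top']:
    im=get_image(n); save(n+'1',im['frame']); c=cam(im); print(n,c[1],c[2].round(3).tolist())
    for o in ['holder','puck','slim_post_top']:
        for d in finder.look_for(n,o)[:4]:
            uv=np.array(d['point'])*[640,480]; print(o,round(d['score'],2),uv.round(0),w(c,uv,0.028 if o!='slim_post_top' else .043).round(3))
E
```

```text
0.0 [0.17667737 0.59888202 0.25191919] [-4.48751775e-01 -3.10929794e+00  2.86323951e-03] 0.08794801331304603 0.014
scene [-0.00314111 -0.44903123  0.50302526] [-1.973, 0.846, -0.448]Traceback (most recent call last):
  File "<stdin>", line 7, in <module>
  File "h.py", line 11, in w
    K,e,Rm=c; d=Rm@np.linalg.solve(K,[uv[0],uv[1],1]); return e+d*(z-e[2])/d[2]
                                                                           ~^^^
IndexError: invalid index to scalar variable.
```

```bash
sed -i "s/np.array(im\['eye'\]),np.array(im\['rotation'\])/np.array(im['eye']),R.from_rotvec(im['rotation']).as_matrix()/" h.py
python3 - <<'E'
from h import *
for n in ['scene','top']:
    im=get_image(n); save(n+'1',im['frame']); c=cam(im); print(n,c[1],c[2].round(3).tolist())
    for o in ['holder','puck','slim_post_top']:
        for d in finder.look_for(n,o)[:4]:
            uv=np.array(d['point'])*[640,480]; print(o,round(d['score'],2),uv.round(0),w(c,uv,0.028 if o!='slim_post_top' else .043).round(3))
E
```

```text
scene [-0.00314111 -0.44903123  0.50302526] [[0.698, -0.384, 0.605], [-0.716, -0.347, 0.606], [-0.022, -0.856, -0.517]]
holder 0.58 [321. 314.] [ 0.425 -0.039  0.028]
puck 0.87 [322. 300.] [ 0.449 -0.017  0.028]
slim_post_top 0.64 [307. 217.] [0.592 0.153 0.043]
top [0.39020968 0.10333264 0.9034154 ] [[-0.01, -0.989, 0.151], [-1.0, 0.007, -0.021], [0.019, -0.151, -0.988]]
holder 0.9 [199. 330.] [0.389 0.285 0.028]
holder 0.62 [370. 296.] [0.441 0.005 0.028]
holder 0.38 [253. 181.] [0.64  0.201 0.028]
puck 0.65 [382. 294.] [ 0.445 -0.016  0.028]
slim_post_top 0.91 [255. 181.] [0.634 0.195 0.043]
```

View pics/scene1.png

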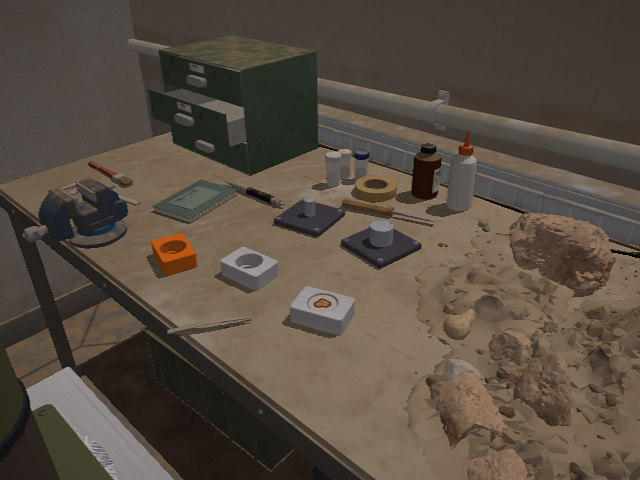

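View pics/top1.png

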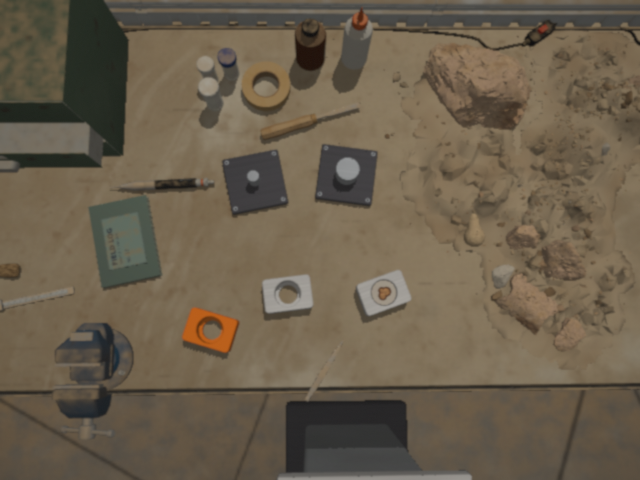

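```bash
python3 - <<'E'
from h import *
im=get_image('top'); f=im['frame']; c=cam(im)
K=c[0];print(K[0,0],K[1,1])
sub=f[250:340,240:430]; a=cv2.resize(sub,None,fx=4,fy=4,interpolation=cv2.INTER_CUBIC)
b=cv2.resize(f[130:225,210:390],None,fx=4,fy=4,interpolation=cv2.INTER_CUBIC)
W=720;save('crop',np.vstack([a[:280,:W],b[:300,:W]]))
hsv=cv2.cvtColor(f,cv2.COLOR_RGB2HSV)
m=((hsv[...,2]>150)&(hsv[...,1]<45)).astype(np.uint8)
m[:240]=0;m[345:]=0;m[:,:240]=0;m[:,430:]=0
cs,_=cv2.findContours(m,cv2.RETR_EXTERNAL,cv2.CHAIN_APPROX_NONE)
for q in cs:
    if cv2.contourArea(q)<300: continue
    p=np.array([w(c,x,0.028)[:2] for x in q[:,0,:].astype(float)],np.float32)
    print(cv2.minAreaRect(q), cv2.minAreaRect(p*1000))
E
```

```text
526.5763790768475 526.5763790768475
((287.3231201171875, 293.0845947265625), (31.75288963317871, 46.26495361328125), 82.87498474121094) ((447.224853515625, 141.63369750976562), (52.66709899902344, 76.43331146240234), 6.674212455749512)
((383.9198913574219, 291.8888244628906), (32.10308074951172, 45.915306091308594), 70.20112609863281) ((447.7042236328125, -18.856964111328125), (53.18162155151367, 76.74575805664062), 19.205949783325195)
```

View pics/crop.png

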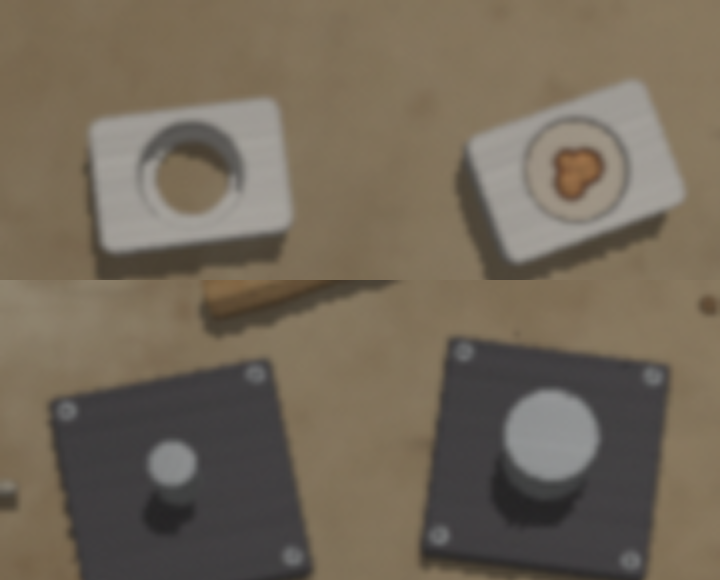

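```bash
cat >> h.py <<'E'
def plan(p,yaw=None,s=None):
    s=s or manip.sense(); Rt=R.from_rotvec(s['orientation']).as_matrix()
    d=Rt.T@(np.array(p)-s['eef_pos'])*1000
    y=np.degrees(np.arctan2(Rt[1,1],Rt[0,1]))
    print('t',s['time'],'pos',np.round(s['eef_pos'],4),'tool shift mm',d.round(1),'yaw of y',y.round(2),'tilt',np.round(Rt[:,2],3))
    if yaw is not None: print('turn about tool z', -(((yaw-y+90)%180)-90), 'j',np.round(s['joint_pos'],2))
E
python3 - <<'E'
from h import *
im=get_image('top');c=cam(im)
print(w(c,(253,175.75),.043),w(c,(383.5+.4,292.4),.028))
plan([.447,-.019,.2],19.2)
E
```

```text
[0.64390758 0.1986869  0.043     ] [ 0.4468037  -0.01879684  0.028     ]
t 0.6 pos [0.1768 0.5995 0.2527] tool shift mm [-434.1 -516.8   52.7] yaw of y 73.57 tilt [ 0.  0. -1.]
turn about tool z 54.365101917438935 j [-1.25  0.69 -0.19  1.57  0.16  0.9  -0.22]
```

Request:
{"method": "play_rows", "body": {"deltas": [[[-24,-30,2,0],[-24,-30,2,0],[-24,-30,2,0],[-24,-30,2,0],[-24,-30,2,0],[-24,-30,2,0],[-24,-30,2,0],[-24,-30,2,0],[-24,-30,2,0],[-24,-30,2,0]]], "gripper": 1}}

```text
time: 1.6
eef_pos: [0.3227, 0.2427, 0.2329]
orientation: [0.448, 3.109, 0.001]
wrist_force: [0.6, -0.3, -0.2]
opening: 0.0881
```

```bash
python3 -c "
from h import *
plan([.447,-.019,.2],19.2)"
```

```text
t 1.6 pos [0.3227 0.2427 0.2329] tool shift mm [-193.1 -215.9   32.8] yaw of y 73.58 tilt [ 0.001  0.001 -1.   ]
turn about tool z 54.3834248028719 j [-0.6   0.46 -0.24  2.22  0.23  0.49  0.27]
```

Request:
{"method": "play_rows", "body": {"deltas": [[[-30,-34,5,0],[-30,-34,5,0],[-30,-34,5,0],[-30,-34,5,0],[-30,-34,5,0],[-30,-34,5,0],[-13,-12,3,0],[0,0,0,7],[0,0,0,7],[0,0,0,7],[0,0,0,7],[0,0,0,7]]]}}

```text
time: 2.8
eef_pos: [0.4465, -0.0179, 0.1999]
orientation: [1.37, 2.826, 0.001]
wrist_force: [1.1, 0.2, 0.4]
opening: 0.0882
```

Request:
{"method": "play_rows", "body": {"deltas": [[[0,0,0,7],[0,0,0,7],[0,0,0,5.4],[0,0,0,0],[0,0,0,0]]]}}

```text
time: 3.3
eef_pos: [0.4463, -0.0178, 0.1998]
orientation: [1.817, 2.562, 0.0]
wrist_force: [-0.8, -0.0, 0.4]
opening: 0.0883
```

```bash
python3 - <<'E'
from h import *
s=manip.sense(); plan([.447,-.019,.2],19.2,s)
im=get_image('wrist'); c=cam(im,s); f=im['frame']; save('w1',f)
for p in [(.447,-.019,.028)]: print(pr(c,p))
for o in ['holder','puck']:
    for d in finder.look_for('wrist',o)[:2]:
        uv=np.array(d['point'])*[640,480]; print(o,d['score'],uv,w(c,uv,.028 if o=='holder' else .026))
E
```

```text
t 3.3 pos [ 0.4463 -0.0178  0.1998] tool shift mm [-1.4  0.2 -0.2] yaw of y 19.31 tilt [ 0.  0. -1.]
turn about tool z 0.11315560254762147 j [-0.05  0.56 -0.02  2.15  0.02  0.44  0.25]
[324.41166748 220.05027195]
holder 0.95 [318.4   195.408] [ 0.43649047 -0.00260437  0.028     ]
puck 0.72 [320.768 217.296] [ 0.44382929 -0.01834374  0.026     ]
```

View pics/w1.png

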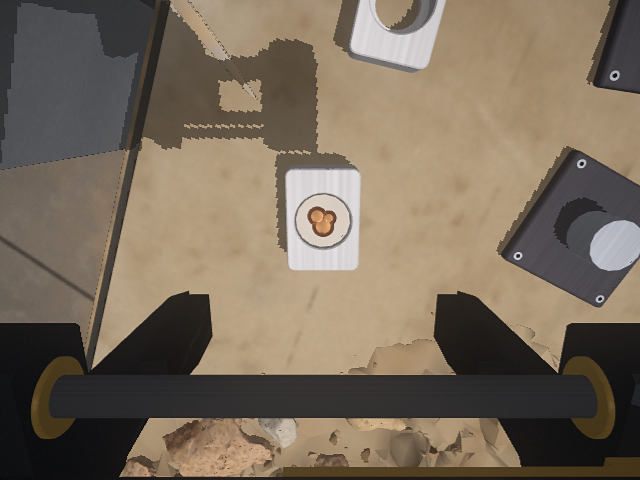

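```bash
python3 - <<'E'
from h import *
s=manip.sense(); im=get_image('wrist'); c=cam(im,s); f=im['frame']
hsv=cv2.cvtColor(f,cv2.COLOR_RGB2HSV)
m=((hsv[...,2]>150)&(hsv[...,1]<45)).astype(np.uint8); m[:150]=0;m[285:]=0;m[:,:270]=0;m[:,380:]=0
q=max(cv2.findContours(m,cv2.RETR_EXTERNAL,cv2.CHAIN_APPROX_NONE)[0],key=cv2.contourArea)
p=np.array([w(c,x,0.028)[:2] for x in q[:,0,:].astype(float)],np.float32)
r=cv2.minAreaRect(p*1000);print(r)
plan([r[0][0]/1000,r[0][1]/1000,.02],19.2,s)
E
```

```text
((446.019775390625, -20.450443267822266), (56.01824188232422, 79.06197357177734), 19.191394805908203)
t 3.45 pos [ 0.4462 -0.0179  0.1997] tool shift mm [ -2.4  -1.1 179.7] yaw of y 19.24 tilt [ 0.  0. -1.]
turn about tool z 0.04084274871971161 j [-0.05  0.56 -0.02  2.15  0.02  0.44  0.25]
```

Request:
{"method": "play_rows", "body": {"deltas": [[[-2.4,-1,24,0],[0,0,25,0],[0,0,25,0],[0,0,25,0],[0,0,25,0],[0,0,20,0],[0,0,15,0],[0,0,12,0],[0,0,8,0],[0,0,0,0],[0,0,0,0]]]}}

```text
time: 4.6
eef_pos: [0.4546, -0.021, 0.0277]
orientation: [-1.812, -2.549, 0.014]
wrist_force: [-0.4, -0.4, -0.2]
opening: 0.0883
```

Request:
{"method": "play_rows", "body": {"deltas": [[[0,0,0,0],[0,0,0,0],[0,0,0,0],[0,0,0,0],[0,0,0,0],[0,0,0,0],[0,0,0,0],[0,0,0,0],[0,0,0,0],[0,0,0,0]]], "gripper": 0.3}}

```text
time: 5.6
eef_pos: [0.4526, -0.0218, 0.0278]
orientation: [-1.812, -2.547, 0.019]
wrist_force: [-5.1, -1.2, 6.1]
opening: 0.0557
```

```bash
python3 - <<'E'
from h import *
s=manip.sense(); plan([.46,-.02,.2],19.2,s);print(s['wrist_force'],s['moment'])
save('w2',get_image('wrist')['frame'])
im=get_image('top');f=im['frame'];save('t2',cv2.resize(f[200:400,240:480],None,fx=3,fy=3))
E
```

```text
t 5.6 pos [ 0.4526 -0.0218  0.0278] tool shift mm [   0.2    4.3 -172.3] yaw of y 19.15 tilt [-0.02  -0.001 -1.   ]
turn about tool z -0.05200879808684533 j [-0.04  0.93 -0.03  2.2   0.52  0.05 -0.24]
[-5.14271548 -1.24703431  6.1209109 ] [-0.38229567  1.1497132  -0.01291387]
```

View pics/w2.png

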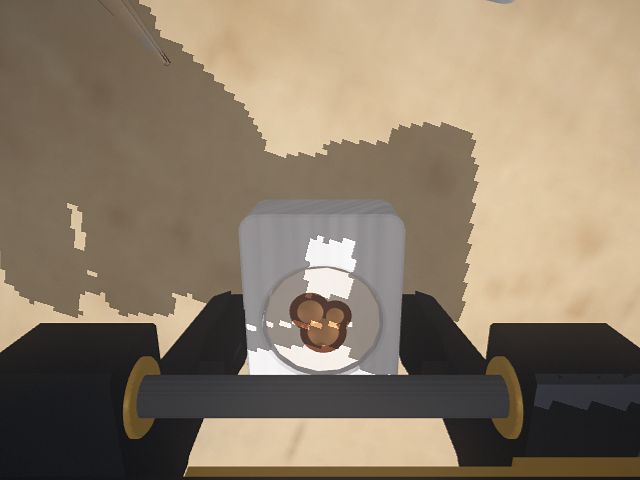

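Request:
{"method": "play_rows", "body": {"deltas": [[[0,0,-5,0],[0,0,-10,0],[0,0,-15,0],[0,0,-25,0],[0,0,-30,0],[0,0,-35,0],[0,0,0,0],[0,0,0,0]]]}}

```text
time: 6.5
eef_pos: [0.4575, -0.0211, 0.1483]
orientation: [-1.814, -2.551, 0.01]
wrist_force: [-0.1, -0.0, -4.9]
opening: 0.0556
```

```bash
python3 - <<'E'
from h import *
s=manip.sense(); plan([.6439,.1987,.15],None,s);print(s['wrist_force'],s['opening'],np.round(s['joint_pos'],2))
im=get_image('wrist');c=cam(im,s);save('w3',im['frame'])
save('s3',get_image('scene')['frame'])
# tool-frame expected
E
```

```text
t 6.5 pos [ 0.4575 -0.0211  0.1483] tool shift mm [146.5 248.2  -3.9] yaw of y 19.15 tilt [-0.013  0.001 -1.   ]
[-0.13900442 -0.03849008 -4.92449945] 0.05558756494851158 [ 0.11  0.68 -0.27  2.14  0.44  0.39 -0.18]
```

View pics/w3.png

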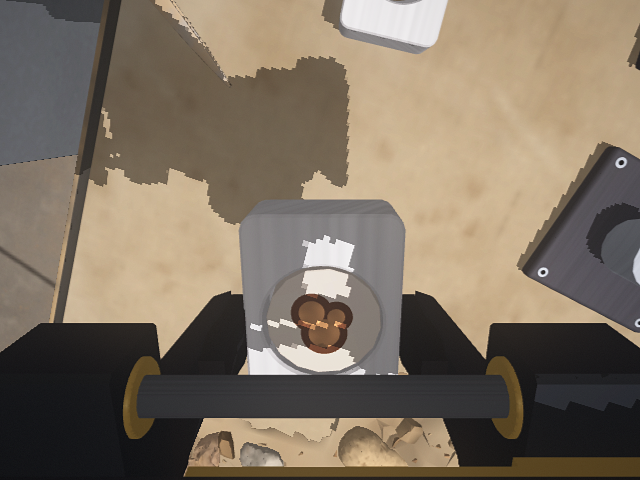

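View pics/s3.png

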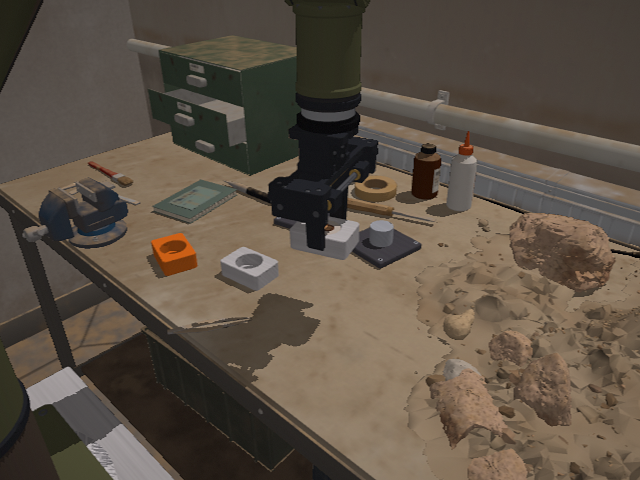

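```bash
python3 - <<'E'
from h import *
s=manip.sense(); im=get_image('wrist'); M=np.array(im['mount']);K=np.array(im['camera_matrix'])
def t(uv,z):
    d=M[:3,:3]@np.linalg.solve(K,[uv[0],uv[1],1]); return M[:3,3]+d*(z-M[2,3])/d[2]
print(t((322.5,320),.0015), t((322.5,213),-.0002), t((322.5,266),.0015), t((322.5,374),.0015))
Rt=R.from_rotvec(s['orientation']).as_matrix()
off=t((322.5,320),.0015); off[2]=0
plan(np.array([.6439,.1987,.15])-Rt@off,None,s)
E
```

```text
[ 0.00409392 -0.00110985  0.0015    ] [ 0.04398385 -0.00106704 -0.0002    ] [ 0.02481955 -0.00108845  0.0015    ] [-0.01846017 -0.00113313  0.0015    ]
t 6.6 pos [ 0.4561 -0.0211  0.1468] tool shift mm [141.9 250.6  -6.3] yaw of y 19.17 tilt [-0.018  0.001 -1.   ]
```

```bash
python3 - <<'E'
from h import *
im=get_image('scene'); c=cam(im)
print(pr(c,(.6439,.1987,.043)))
f=cv2.imread('pics/scene1.png'); cv2.imwrite('pics/sc.png',cv2.resize(f[180:270,270:430],None,fx=4.5,fy=4.5,interpolation=cv2.INTER_CUBIC))
for i in range(3):
    s=manip.sense();plan([.6439,.1987,.15],None,s);get_image('top')
print(s['qvel'])
E
```

```text
[309.16777533 198.88107335]
t 6.7 pos [ 0.4558 -0.021   0.1465] tool shift mm [145.7 249.8  -6.9] yaw of y 19.19 tilt [-0.019  0.001 -1.   ]
t 6.75 pos [ 0.4559 -0.021   0.1465] tool shift mm [145.7 249.7  -6.8] yaw of y 19.2 tilt [-0.019  0.001 -1.   ]
t 6.8 pos [ 0.456  -0.0209  0.1466] tool shift mm [145.6 249.6  -6.6] yaw of y 19.2 tilt [-0.018  0.001 -1.   ]
[ 0.00102444 -0.0036178  -0.00117769 -0.00247888 -0.00070078  0.0030701
  0.00078573]
```

View pics/sc.png

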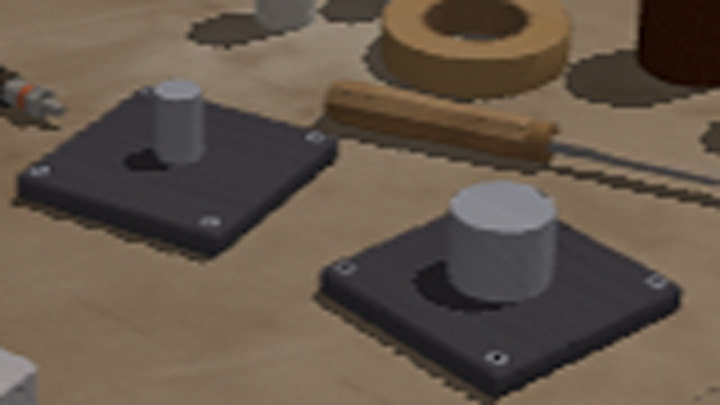

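Request:
{"method": "play_rows", "body": {"deltas": [[[14,25,1,0],[14,25,1,0],[14,25,1,0],[14,25,1,0],[14,25,1,0],[14,25,1,0],[14,25,1,0],[14,25,1,0],[14,25,1,0],[14,25,1,0],[0,0,0,0],[0,0,0,0]]]}}

```text
time: 8.05
eef_pos: [0.6455, 0.1935, 0.1333]
orientation: [-1.81, -2.549, 0.017]
wrist_force: [0.1, -1.2, -4.0]
opening: 0.0552
```

```bash
python3 - <<'E'
from h import *
s=manip.sense()
Rt=R.from_rotvec(s['orientation']).as_matrix()
plan(np.array([.6439,.1987,.09])-Rt@[.0036,-.0011,0],None,s)
im=get_image('wrist');save('w4',im['frame'])
im=get_image('top');f=im['frame'];save('t4',cv2.resize(f[100:250,180:400],None,fx=3,fy=3))
save('s4',cv2.resize(get_image('scene')['frame'][120:280,220:440],None,fx=3.5,fy=3.5))
E
```

```text
t 8.05 pos [0.6455 0.1935 0.1333] tool shift mm [ 1.5  2.1 43.3] yaw of y 19.25 tilt [-0.019 -0.    -1.   ]
```

View pics/w4.png

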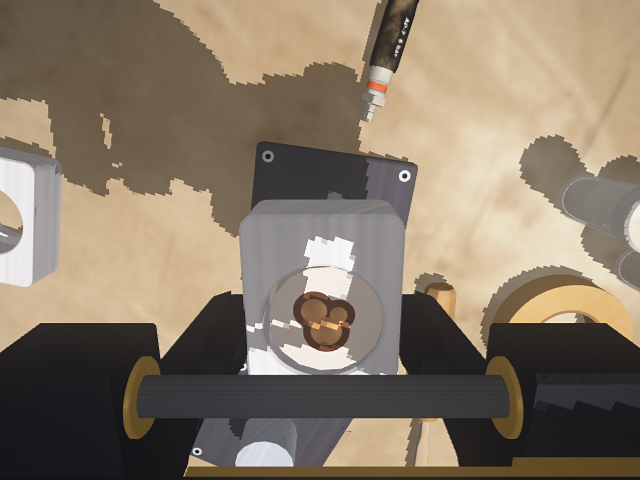

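View pics/s4.png

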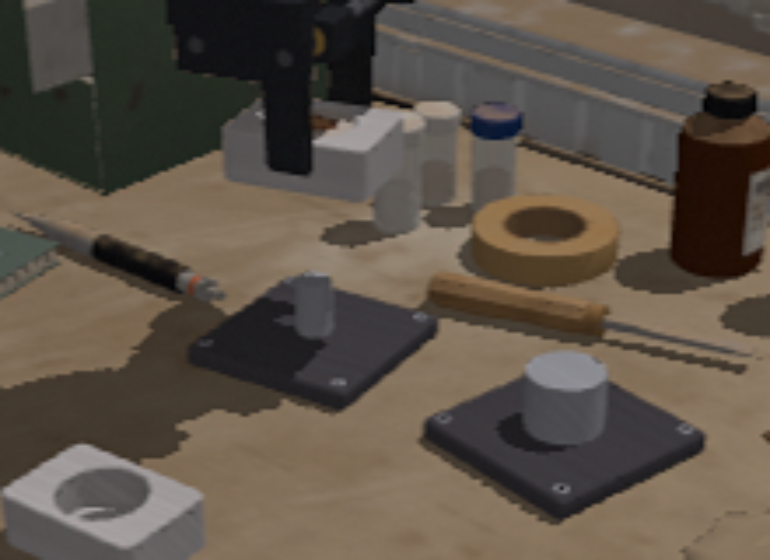

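```bash
python3 - <<'E'
from h import *
s=manip.sense(); im=get_image('wrist');c=cam(im,s)
a,b,d=[w(c,u,.013) for u in [(405,176),(197,452),(267,156)]]
print(a,b,d,(a+b)/2,np.linalg.norm(a-b),np.linalg.norm(a-d))
plan([.644,.199,.09],None,s)
E
```

```text
[0.67713256 0.24465971 0.013     ] [ 0.6075885  -0.00224756  0.013     ] [0.59368183 0.22838669 0.013     ] [0.64236053 0.12120607 0.013     ] 0.2565142853656367 0.08502256148879868
t 8.2 pos [0.6456 0.1916 0.134 ] tool shift mm [ 7.3  1.7 44. ] yaw of y 19.13 tilt [-0.018 -0.001 -1.   ]
```

```bash
python3 - <<'E'
from h import *
im0=get_image('wrist'); 
s=manip.sense(); plan([.644,.198,.09],None,s); im=get_image('wrist');c=cam(im,s);f=im['frame']
save('w5',cv2.resize(f[130:210,230:430],None,fx=4,fy=4,interpolation=cv2.INTER_CUBIC))
import pickle; pickle.dump(c,open('c.pkl','wb'))
t=cv2.imread('pics/top1.png'); cv2.imwrite('pics/tp.png',cv2.resize(t[140:224,210:300],None,fx=7,fy=7,interpolation=cv2.INTER_CUBIC))
s=manip.sense(); plan([.644,.198,.09],None,s); 
E
```

```text
t 8.3 pos [0.6461 0.192  0.1346] tool shift mm [ 6.1  0.7 44.6] yaw of y 19.12 tilt [-0.017 -0.    -1.   ]
t 8.35 pos [0.6462 0.1923 0.1347] tool shift mm [ 5.9  0.5 44.7] yaw of y 19.13 tilt [-0.017  0.    -1.   ]
```

View pics/w5.png

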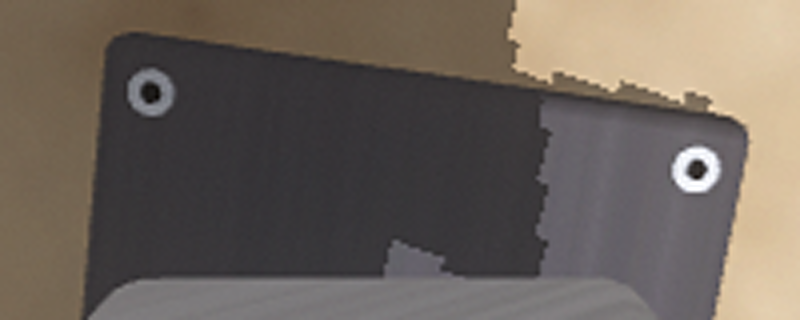

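View pics/tp.png

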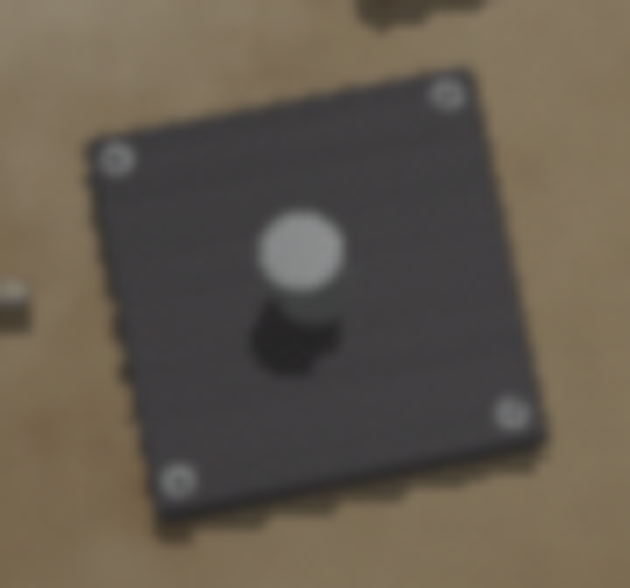

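```bash
python3 - <<'E'
from h import *
import pickle
c=pickle.load(open('c.pkl','rb'))
d,a=[w(c,u,.0125) for u in [(267.1,152.6),(403.6,171.9)]]
e=a-d; print(np.linalg.norm(e)); print('wrist',(a+d)/2+np.array([e[1],-e[0],0])/2)
im=get_image('top');c=cam(im)
print(w(c,(254.4,180.4),.0125),w(c,(252.6,175.3),.043))
s=manip.sense()
Rt=R.from_rotvec(s['orientation']).as_matrix()
plan(np.array([.644,.198,.09])-Rt@[.0036,-.0011,0],None,s)
E
```

```text
0.08419730474484642
wrist [0.64313579 0.19761896 0.0125    ]
[0.64452609 0.19955894 0.0125    ] [0.64469344 0.199366   0.043     ]
t 8.4 pos [0.6464 0.1925 0.1348] tool shift mm [ 2.1  1.4 44.9] yaw of y 19.13 tilt [-0.016  0.    -1.   ]
```

Request:
{"method": "play_rows", "body": {"deltas": [[[2.5,1.5,10,0],[0,0,15,0],[0,0,15,0],[0,0,10,0],[0,0,5,0],[0,0,0,0],[0,0,0,0],[0,0,0,0]]]}}

```text
time: 9.2
eef_pos: [0.6468, 0.1965, 0.0805]
orientation: [-1.813, -2.55, 0.012]
wrist_force: [-0.3, 0.3, -3.8]
opening: 0.0554
```

```bash
python3 - <<'E'
from h import *
s=manip.sense()
Rt=R.from_rotvec(s['orientation']).as_matrix()
plan(np.array([.644,.1985,.045])-Rt@[.0036,-.0011,0],None,s)
save('s6',cv2.resize(get_image('scene')['frame'][140:260,240:400],None,fx=4.5,fy=4.5,interpolation=cv2.INTER_CUBIC))
E
```

```text
t 9.2 pos [0.6468 0.1965 0.0805] tool shift mm [-1.  -0.4 35.5] yaw of y 19.17 tilt [-0.015  0.001 -1.   ]
```

View pics/s6.png

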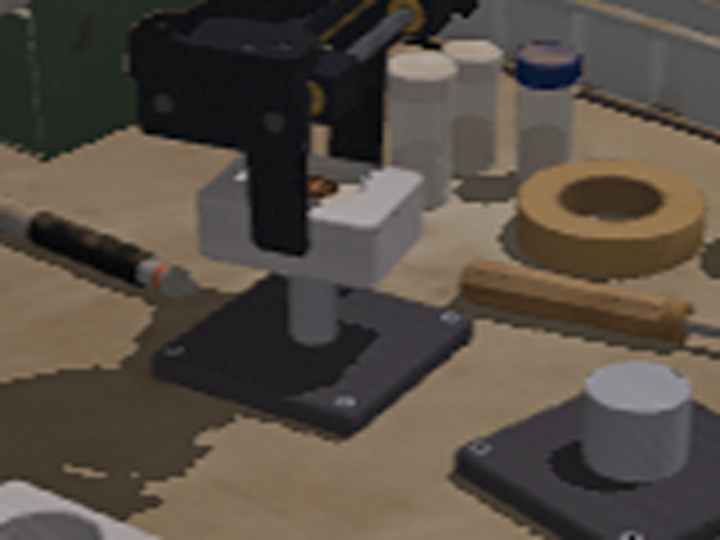

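Centred over the slim post; lower slowly to just above the contact point, then through.

Request:
{"method": "play_rows", "body": {"deltas": [[[-1,0,5,0],[0,0,5,0],[0,0,4,0],[0,0,3,0],[0,0,3,0],[0,0,3,0],[0,0,0,0],[0,0,0,0]]]}}

```text
time: 10.05
eef_pos: [0.6462, 0.1953, 0.0567]
orientation: [-1.812, -2.549, 0.014]
wrist_force: [0.2, 0.3, -4.1]
opening: 0.056
```

```bash
python3 - <<'E'
from h import *
s=manip.sense()
Rt=R.from_rotvec(s['orientation']).as_matrix()
plan(np.array([.644,.1985,.040])-Rt@[.0036,-.0011,0],None,s)
print(s['wrist_force'],s['moment'])
save('w7',get_image('wrist')['frame'])
E
```

```text
t 10.05 pos [0.6462 0.1953 0.0567] tool shift mm [ 0.   0.3 16.8] yaw of y 19.18 tilt [-0.016  0.001 -1.   ]
[ 0.20102774  0.27205309 -4.14398026] [-0.09335074  0.0249876  -0.01398217]
```

View pics/w7.png

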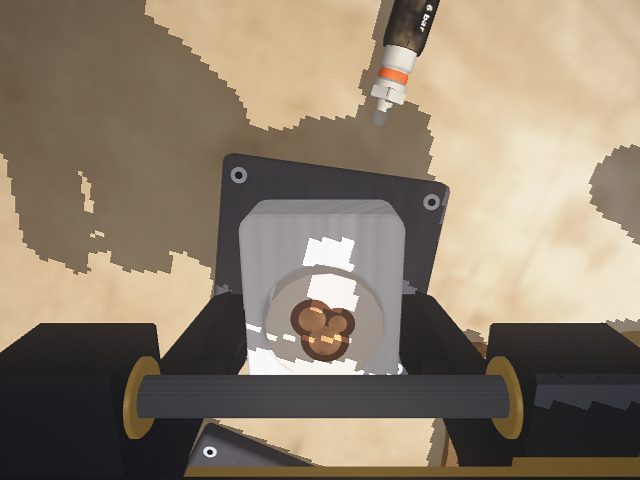

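Request:
{"method": "play_rows", "body": {"deltas": [[[0,0,3,0],[0,0,3,0],[0,0,3,0],[0,0,2,0],[0,0,2,0],[0,0,1.5,0],[0,0,1,0],[0,0,0,0],[0,0,0,0]]]}}

```text
time: 11.0
eef_pos: [0.646, 0.1953, 0.0413]
orientation: [-1.813, -2.549, 0.013]
wrist_force: [-0.1, 0.6, -4.4]
opening: 0.0556
```

```bash
python3 - <<'E'
from h import *
s=manip.sense()
Rt=R.from_rotvec(s['orientation']).as_matrix()
plan(np.array([.644,.1985,.040])-Rt@[.0036,-.0011,0],None,s)
print(s['wrist_force'],s['moment'])
save('w8',get_image('wrist')['frame'])
save('s8',cv2.resize(get_image('scene')['frame'][140:260,240:400],None,fx=4.5,fy=4.5,interpolation=cv2.INTER_CUBIC))
E
```

```text
t 11.0 pos [0.646  0.1953 0.0413] tool shift mm [0.  0.2 1.3] yaw of y 19.17 tilt [-0.016  0.001 -1.   ]
[-0.07792887  0.64849534 -4.42682817] [-0.03753536  0.0292615  -0.01575582]
```

View pics/w8.png

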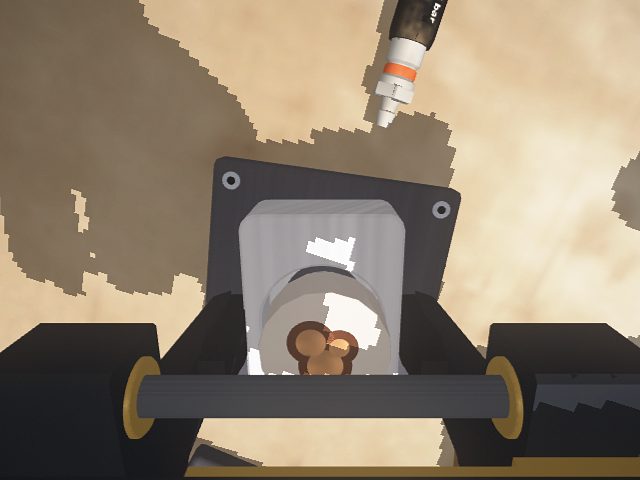

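View pics/s8.png

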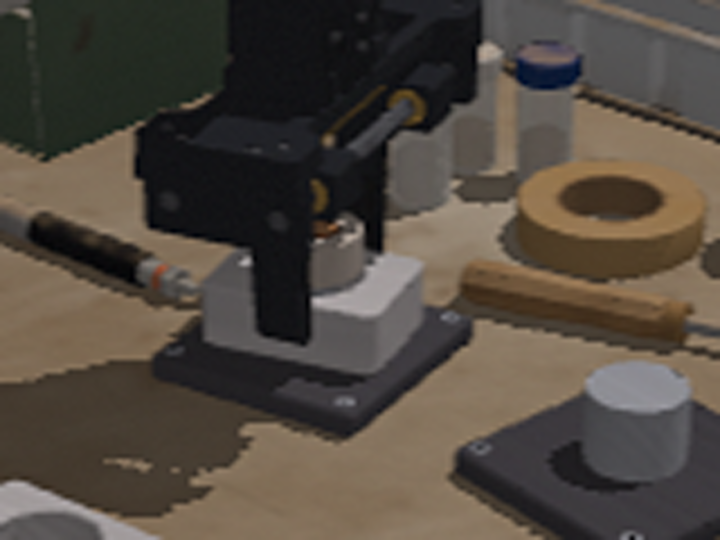

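Request:
{"method": "play_rows", "body": {"deltas": [[[0,0,0.7,0],[0,0,0.7,0],[0,0,0.4,0],[0,0,0,0],[0,0,0,0],[0,0,0,0]]]}}

```text
time: 11.7
eef_pos: [0.646, 0.1953, 0.04]
orientation: [-1.813, -2.549, 0.013]
wrist_force: [-1.9, -0.9, 4.7]
opening: 0.0557
```

Request:
{"method": "play_rows", "body": {"deltas": [[[0,0,0,0],[0,0,0,0],[0,0,0,0],[0,0,0,0],[0,0,0,0],[0,0,0,0],[0,0,0,0]]], "gripper": 0.85}}

```text
time: 12.4
eef_pos: [0.6459, 0.1953, 0.0394]
orientation: [-1.813, -2.549, 0.013]
wrist_force: [0.0, 0.5, -0.1]
opening: 0.0749
```

Request:
{"method": "play_rows", "body": {"deltas": [[[0,0,-4,0],[0,0,-8,0],[0,0,-15,0],[0,0,-25,0],[0,0,-25,0],[0,0,-25,0],[0,0,-25,0],[0,0,0,0],[0,0,0,0],[0,0,0,0]]]}}

```text
time: 13.4
eef_pos: [0.6473, 0.1948, 0.1657]
orientation: [-1.812, -2.549, 0.016]
wrist_force: [0.3, -0.2, 0.2]
opening: 0.0747
```

```bash
python3 - <<'E'
from h import *
s=manip.sense(); im=get_image('wrist'); c=cam(im,s); save('w9',im['frame'])
print(s['eef_pos'],s['wrist_force'],s['opening'])
for o in ['puck','holder']:
    for d in finder.look_for('wrist',o)[:2]:
        uv=np.array(d['point'])*[640,480]; print(o,d['score'],uv,w(c,uv,.061 if o=='puck' else .04))
print(pr(c,(.644,.1985,.061)))
save('s9',cv2.resize(get_image('scene')['frame'][140:260,240:400],None,fx=4.5,fy=4.5,interpolation=cv2.INTER_CUBIC))
E
```

```text
[0.64729678 0.19480461 0.16570884] [ 0.32597524 -0.20799967  0.23921638] 0.07466079927730693
puck 0.69 [324.928 233.28 ] [0.64328817 0.20173513 0.061     ]
holder 0.93 [10.88 19.92] [0.4340075  0.25598889 0.04      ]
holder 0.69 [321.6   199.488] [0.63563285 0.21649497 0.04      ]
[324.27389828 238.5562433 ]
```

View pics/w9.png

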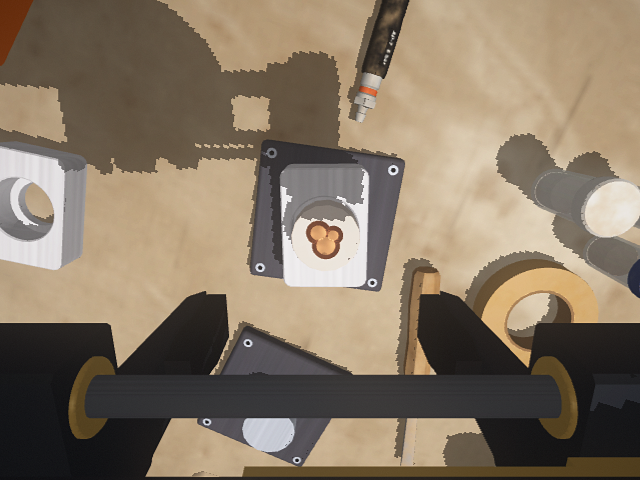

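View pics/s9.png

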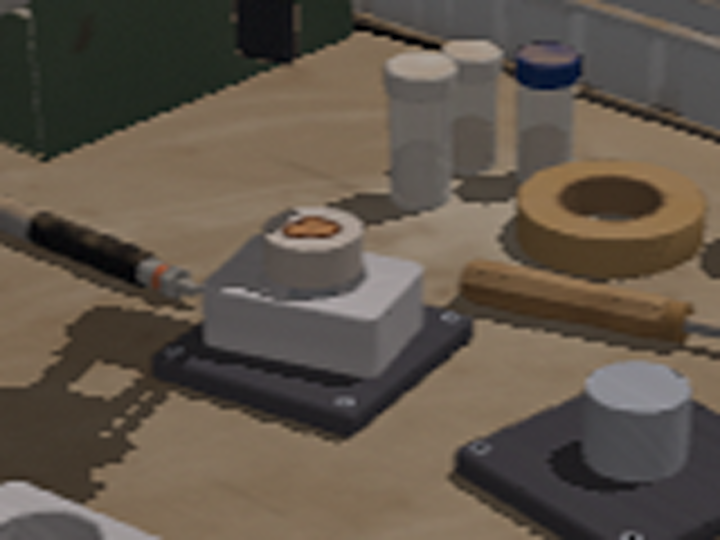

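```bash
python3 - <<'E'
from h import *
s=manip.sense(); im=get_image('wrist'); c=cam(im,s)
print('plate',np.mean([w(c,u,.0125) for u in [(271.5,153),(393,170),(260,267),(372,282.5)]],0))
print('block',w(c,(325,225.5),.04)); print('puck',w(c,(325.5,236.5),.061))
im=get_image('top');f=im['frame'];c=cam(im)
hsv=cv2.cvtColor(f,cv2.COLOR_RGB2HSV)
m=((hsv[...,2]>150)&(hsv[...,1]<45)).astype(np.uint8); m[:240]=0;m[345:]=0;m[:,:240]=0;m[:,430:]=0
q=max(cv2.findContours(m,cv2.RETR_EXTERNAL,cv2.CHAIN_APPROX_NONE)[0],key=cv2.contourArea)
print('spare',cv2.minAreaRect(q)); print(manip.sense()['wrist_force'])
E
```

```text
plate [0.64347335 0.19791413 0.0125    ]
block [0.64336606 0.20142951 0.04      ]
puck [0.64434669 0.20029524 0.061     ]
spare ((266.5294494628906, 296.61767578125), (33.46991729736328, 9.943960189819336), 75.96376037597656)
[-0.55430999  0.28585518  0.46027083]
```

```bash
python3 -c "
from h import *
print(manip.job_done())"
```

```text
the job is handed in; nothing more can be done
None
```

I gripped the holder with the specimen (the right-hand block, top view px 384,292) and lowered it over the slim post. I then released it, backed the tool off to TCP height 166 mm and handed the job in, with the clock at about 13.5 s.

**Last checks**
- **Block:** it lies flat on the base plate. By the wrist camera, its centre is about 3.5 mm from the plate centre; the limit is 10 mm.
- **Specimen:** it sits level on the post and clear of the recess, about 2.5 mm off centre; the limit is 12 mm.
- **Robot:** wrist force was about 0 N, so it touches nothing.

**What failed or disagreed**
- **Grasp height:** the arm hit a joint limit at the grasp, so I gripped about 8 mm higher than planned with the tool tilted about 1°. The hold stayed firm.
- **Post position:** the top and wrist cameras disagreed by about 2 mm, so I aimed between them.
- **Empty holder:** my final top-view measurement of it failed; it picked up only a fragment of the block, probably because of the arm or its shadow. I did not re-measure its position. The arm did not go near it, and it looks undisturbed in the wrist picture.

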